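Screw jars in order of height beside the work lamp

ROBOT

A 6-joint arm with a two-finger parallel gripper is mounted at the origin on the work surface. World frame = base frame: x ahead of the robot, y to its left, z up, the work surface at z = 0. Lengths are in m, angles in rad, forces in N, time in s.
With the tool pointing down it reaches from about 0.275 to 0.875 m from the base axis. Payload 12.5 kg.
Tool frame: the origin (TCP) lies on the centre line of the jaws, within the pads' length; the fingertips stand r.finger_overhang ahead of it and the grasp point (between the pads) lies 3 mm ahead of it (r.finger_overhang is the distance from the TCP to the fingertips, in m); z points along the fingers, y is the line along which they close (so a half turn about z gives the same grasp; the last joint's range is limited). The gripper opens to 85 mm and grips with 20 to 120 N. Pads are 22 mm wide; open, the fingers measure 114 mm over their backs; the gripper's body (76 mm by 85 mm) begins 54 mm behind the grasp point. The pads swing forward as they close: fully open they stand 13 mm farther back than shut.
Start: joints at [-1.214, 0.351, 1.652, -0, 1.139, -0.085], TCP at [0.235, -0.497, 0.253] pointing down, gripper open.
Joint ranges: [-2.75, 2.75], [-0.79, 2.1], [0.01, 2.65], [-1.57, 4.71], [0.07, 3.14], [-2.87, 2.87]. Speed limits (rad/s): [2.22, 2.22, 2.79, 3.14, 3.14, 3.14].

INTERFACE

Orientations are given as a unit quaternion [x, y, z, w].
In Python, from cell import r, optics gives the robot as it stands. The module is installed in compiled form; this text tells all that it offers. Calls block until the motion is done:
- r.move_to(position, orientation): joint-space move of the TCP to a pose.
- r.move_linear(position, rot=None, vel=0.15): straight line of the TCP; rot=None keeps the orientation; vel is the mean speed in m/s.
- r.set_joints(angles): joint-space move.
- r.set_gripper(opening, squeeze=None): opening from 0.0 (shut) to 1.0 (fully open); squeeze is the grip in N (None keeps the last); returns when the fingers have stopped.
- r.sleep(seconds).
- r.inverse_kinematics(position, orientation): joint angles nearest the present ones, or None.
- optics.get_image(name): name is "side" or "top"; returns a dict with "pixels" (384x512x3 uint8, red, green, blue), "depth" (384x512 float32, m along the optical axis (not along the pixel's ray), 0 where there is no reading), "fx", "fy", "cx", "cy" (pixels), "D" ([k1, k2, p1, p2, k3] as OpenCV has them; the pictures are not rectified), "camera_from_world" (4x4, takes a point from world to camera coordinates). Camera axes: x right, y down, z forward; pixel columns grow to the right and rows downward; lengths in m; the calibration is good to about 2 mm. A picture is of the moment at which its call begins.
A pose or a line that the arm cannot do raises r.PlanningError and nothing moves.
- r.hand_in(): hands the job in; it is judged then, once.
Readings, each from a call of its own:
- r.current_t(): time.
- r.current_q(): joint angles.
- r.current_qvel(): joint speeds.
- r.current_effort(): joint torques, N m.
- r.current_tool_pos(): TCP position.
- r.current_ee_rot(): TCP orientation.
- r.current_contact_force(): force on the tool from outside, world axes, zero at the start.
- r.current_torque(): the same for the moment, N m.
- r.current_opening(): opening from 0.0 (shut) to 1.0 (fully open).
- r.current_finger_force(): force on a finger pad.
Only numpy, scipy, OpenCV 4.12 (cv2) and the standard library are available. Lean on these libraries where they do the work, as an engineer would, in place of code of your own. Each camera call takes 0.05 s, during which the arm holds its last target. There are 200 camera calls.

TASK

Line up the four glass screw jars on the four white rings of the black mat in order of height: the shortest on the ring next to the work lamp, each next one taller, the tallest at the far end, so that none stands in a taller one's shadow. Set each jar down gently, upright and centred in its ring, without tipping any over.

Things in the scene. Friction and masses are not known exactly. Their poses are not given: they have to be found in the camera images.
- jar_46: the shortest of four upright straight-sided glass jars of screws with a steel twist cap: 46 mm high in all, cap 52 mm across and the top 18 mm of the height, glass 49 mm across, about 120 g, loose, standing on the bare table. Origin at the centre of its underside, z up along the jar; round, so its yaw means nothing
- jar_60: the second shortest of four upright straight-sided glass jars of screws with a steel twist cap: 60 mm high in all, cap 40 mm across and the top 18 mm of the height, glass 37 mm across, about 100 g, loose, standing on the bare table. Origin at the centre of its underside, z up along the jar; round, so its yaw means nothing
- jar_75: the second tallest of four upright straight-sided glass jars of screws with a steel twist cap: 75 mm high in all, cap 56 mm across and the top 18 mm of the height, glass 53 mm across, about 200 g, loose, standing on the bare table. Origin at the centre of its underside, z up along the jar; round, so its yaw means nothing
- jar_90: the tallest of four upright straight-sided glass jars of screws with a steel twist cap: 90 mm high in all, cap 46 mm across and the top 18 mm of the height, glass 43 mm across, about 170 g, loose, standing on the bare table. Origin at the centre of its underside, z up along the jar; round, so its yaw means nothing
- mark_1: white ring printed on the black mat, 68 mm across, line 3.5 mm, flat (nothing to bump into); number 1 of four in one straight row, 90 mm centre to centre, counted from the mat's -y end. Origin at the ring's centre on the mat's upper face (4 mm above the table); x across the row, y along the row, z up
- mark_2: white ring printed on the black mat, 68 mm across, line 3.5 mm, flat (nothing to bump into); number 2 of four in one straight row, 90 mm centre to centre, counted from the mat's -y end. Origin at the ring's centre on the mat's upper face (4 mm above the table); x across the row, y along the row, z up
- mark_3: white ring printed on the black mat, 68 mm across, line 3.5 mm, flat (nothing to bump into); number 3 of four in one straight row, 90 mm centre to centre, counted from the mat's -y end. Origin at the ring's centre on the mat's upper face (4 mm above the table); x across the row, y along the row, z up
- mark_4: white ring printed on the black mat, 68 mm across, line 3.5 mm, flat (nothing to bump into); number 4 of four in one straight row, 90 mm centre to centre, counted from the mat's -y end. Origin at the ring's centre on the mat's upper face (4 mm above the table); x across the row, y along the row, z up
- mat: hard black silicone mat fixed to the table, 110 mm (its x) by 400 mm (its y, along the row of rings) and 4 mm thick. Origin at the centre of its underside, at table height
- lamp: cordless work lamp with a yellow head and a toggle switch on its black base, 80 mm (x) by 70 mm (y), 156 mm high, fixed to the table just past one end of the mat, in line with the rings, 130 mm from the nearest ring's centre (at the other end of the mat, equally far, stands a black and grey battery charger, 100 x 70 mm, 75 mm high). Origin at the centre of its underside, z up

How it is judged:
By the outcome, as a careful person would: the job done as asked, in the order asked, and still so for the second after the job is handed in, with the robot touching nothing.
It also fails if it takes over 102 s, if anything falls off the work surface, if the arm or the gripper's body presses on something with over 40 N, if the wrist force passes 120 N, or if a joint passes its speed limit or range.

## Working session

There is one attempt and no reset: what is moved stays moved. The work goes in short steps, each a Python script; the robot and the scene stay as the last script left them, time stands still between calls to the robot, and variables do not carry over. Pictures are saved under pics/ and viewed, at most 14 in all, crops included, and the job is handed in when it is done.

```bash
mkdir -p pics; python3 - <<'E'
from cell import r, optics
import cv2,numpy as np
for n in("top","side"):
    d=optics.get_image(n); cv2.imwrite(f"pics/{n}0.png",d["pixels"][:,:,::-1]); np.savez(f"{n}0.npz",**d)
    print(n,d["fx"],d["fy"],d["cx"],d["cy"],d["D"],np.round(d["camera_from_world"],3).tolist())
print(r.finger_overhang,r.current_t(),r.current_ee_rot(),r.current_opening())
E
```

```text
top 377.75368848642887 377.75368848642887 258.6252946959302 190.62284610699055 [-0.1262909  0.         0.         0.         0.       ] [[-0.027, -1.0, 0.002, 0.017], [-0.986, 0.026, -0.166, 0.557], [0.166, -0.007, -0.986, 0.778], [0.0, 0.0, 0.0, 1.0]]
side 434.9318658484099 434.9318658484099 258.30913443394 192.2573098726833 [-0.16973999  0.          0.          0.          0.        ] [[-0.812, -0.584, -0.01, 0.449], [-0.361, 0.516, -0.777, 0.247], [0.459, -0.627, -0.63, 0.993], [0.0, 0.0, 0.0, 1.0]]
0.022 0.1 [ 9.75704424e-01  2.19090362e-01 -7.39692717e-05 -5.33564306e-04] 0.9979174511320107
```

View pics/top0.png

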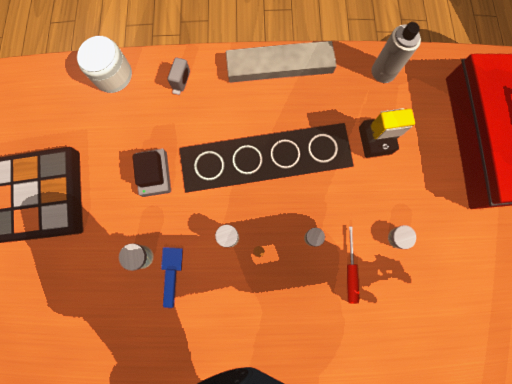

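View pics/side0.png

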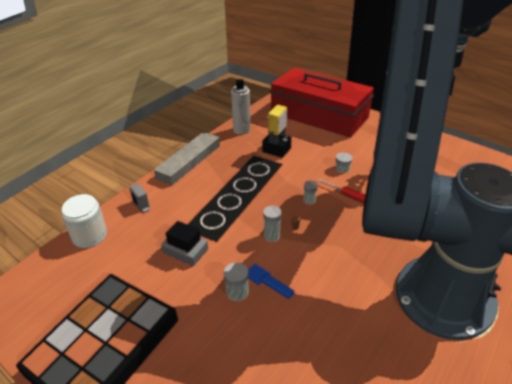

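The top view shows jars at about (133,257), (227,236), (315,237) and (403,237), from left to right 75, 90, 60 and 46. The rings are at (209,165), (247,160), (285,153) and (323,148). The lamp is to the right (-y, about (385,130)), so mark_1 takes the shortest jar.

```bash
cat > see.py <<'E'
import cv2,numpy as np
def K(d): return np.array([[d["fx"],0,d["cx"]],[0,d["fy"],d["cy"]],[0,0,1.]])
def rays(d,px):
    u=cv2.undistortPoints(np.float64(px).reshape(-1,1,2),K(d),np.float64(d["D"])).reshape(-1,2)
    return np.c_[u,np.ones(len(u))]
def onplane(d,px,z):
    T=np.array(d["camera_from_world"]);R,t=T[:3,:3],T[:3,3]; c=-R.T@t; v=rays(d,px)@R
    return c+v*((z-c[2])/v[:,2])[:,None]
def cloud(d):
    g=np.indices((384,512))[::-1].transpose(1,2,0).reshape(-1,2)
    T=np.array(d["camera_from_world"]);R,t=T[:3,:3],T[:3,3]
    return ((rays(d,g)*np.array(d["depth"]).reshape(-1,1)-t)@R).reshape(384,512,3)
def cap(d,seed,h,P,rad=20):
    """top face of a cap near the seed pixel, by height; returns centre, diameter, mean z"""
    m=(abs(P[:,:,2]-h)<.008)&(np.array(d["depth"])>0)
    w=np.zeros((384,512),np.uint8); cv2.circle(w,seed,rad,255,-1)
    m=np.uint8(m)*w
    cs,_=cv2.findContours(m,cv2.RETR_EXTERNAL,cv2.CHAIN_APPROX_NONE)
    c=max(cs,key=cv2.contourArea)
    q=onplane(d,c,h)[:,:2]; (cc,rr)=cv2.minEnclosingCircle(np.float32(q))
    M=cv2.moments(m,True); e=onplane(d,[[M["m10"]/M["m00"],M["m01"]/M["m00"]]],h)[0,:2]
    return e,np.array(cc),2*rr,P[:,:,2][m>0].mean()
E
python3 - <<'E'
from see import *
np.set_printoptions(precision=4,suppress=True)
d=dict(np.load("top0.npz"));P=cloud(d)
for s,nm in zip([(133,257),(227,236),(315,237),(403,237)],"abcd"):
    print(nm,s,"max z",np.percentile(P[s[1]-4:s[1]+4,s[0]-4:s[0]+4,2],[5,50,95]))
for s,h in (((133,257),.075),((227,236),.09),((315,237),.06),((403,237),.046)):
    print(h,*cap(d,s,h,P))
g=cv2.cvtColor(d["pixels"],cv2.COLOR_RGB2GRAY)
C=[]
for s in [(323,148),(285,153),(247,160),(209,165)]:
    w=np.zeros_like(g);cv2.circle(w,s,21,255,-1)
    m=np.uint8(g>110)&w
    cs,_=cv2.findContours(m,cv2.RETR_EXTERNAL,cv2.CHAIN_APPROX_NONE); c=max(cs,key=cv2.contourArea)
    q=np.float32(onplane(d,c,.004)[:,:2]); e=cv2.fitEllipse(q*1000); C.append(np.array(e[0])/1000); print(e)
print(np.diff(C,axis=0),[np.linalg.norm(x) for x in np.diff(C,axis=0)])
l=P[105:160,360:415].reshape(-1,3); print("lamp max",l[l[:,2].argmax()])
E
```

```text
a (133, 257) max z [0.0729 0.0745 0.0766]
b (227, 236) max z [0.0874 0.0894 0.0921]
c (315, 237) max z [0.0567 0.0592 0.0611]
d (403, 237) max z [0.0432 0.0451 0.047 ]
0.075 [0.4203 0.2698] [0.4206 0.27  ] 0.0580301471054554 0.07440556118100357
0.09 [0.4591 0.0712] [0.4591 0.0711] 0.045943159610033035 0.08936312661023642
0.06 [ 0.4531 -0.1149] [ 0.4533 -0.1149] 0.04028645157814026 0.05927310875615874
0.046 [ 0.4465 -0.3129] [ 0.4469 -0.3127] 0.054101359099149704 0.04497044509127902
((662.567138671875, -151.36788940429688), (68.0369873046875, 68.52204132080078), 118.08059692382812)
((651.2095336914062, -62.192359924316406), (67.26094055175781, 67.88208770751953), 121.48381805419922)
((639.4593505859375, 27.270225524902344), (67.7263412475586, 68.21395111083984), 57.749515533447266)
((627.7686157226562, 116.4704818725586), (68.0166244506836, 68.59822845458984), 149.69436645507812)
[[-0.0114  0.0892]
 [-0.0118  0.0895]
 [-0.0117  0.0892]] [np.float64(0.08989588560622358), np.float64(0.0902309314939772), np.float64(0.08996309806877)]
lamp max [0.4202 0.0076 0.8591]
```

Heights, cap diameters and the ring pitch (90 mm) all agree. I'll start with jar_46 to mark_1, closing across the row.

```bash
cat > job.py <<'E'
from cell import r,optics
import numpy as np
MARK={1:(.6626,-.1514),2:(.6512,-.0622),3:(.6395,.0273),4:(.6278,.1165)}
JAR={46:(.4467,-.3128),60:(.4532,-.1149),75:(.4204,.2699),90:(.4591,.0712)}
def quat(deg): p=np.radians(deg)/2; return [np.cos(p),np.sin(p),0,0]
def pick_place(h,mk,Q,corr=(0,0),lift=.03):
    H=h/1000; a=np.array(JAR[h]); b=np.array(MARK[mk])+corr; g=H-.010
    up=g+lift
    r.move_to([*a,H+.04],Q)
    r.move_linear([*a,g],vel=.1)
    r.set_gripper(0.,35); print("t",r.current_t(),"open",r.current_opening(),"F",r.current_finger_force())
    assert r.current_opening()>.3,"missed"
    r.move_linear([*a,up],vel=.1)
    r.move_linear([*b,up],vel=.25); r.sleep(.2)
    print("carry open",r.current_opening())
    r.move_linear([*b,g+.007],vel=.1); r.sleep(.2)
    f0=r.current_contact_force()[2]
    for dz in np.arange(.006,.0019,-.001):
        r.move_linear([*b,g+dz],vel=.02); f=r.current_contact_force()[2]-f0
        if f>2: break
    print("touch dz",round(dz,4),"F",f)
    r.set_gripper(1.); r.move_linear([*b,H+.05],vel=.1)
    print("end t",r.current_t())
E
python3 - <<'E'
from job import *
from see import *
for a in (97.4,-82.6):
    for p in list(MARK.values())+list(JAR.values()):
        q=r.inverse_kinematics([*p,.1],quat(a)); print(a,p,None if q is None else np.round(q,2))
E
```

```text
97.4 (0.6626, -0.1514) [-0.29  0.75  1.39 -0.    1.   -0.42]
97.4 (0.6512, -0.0622) [-0.17  0.71  1.47 -0.    0.96 -0.3 ]
97.4 (0.6395, 0.0273) [-0.03  0.69  1.52 -0.    0.94 -0.16]
97.4 (0.6278, 0.1165) [ 0.11  0.69  1.52 -0.    0.93 -0.02]
97.4 (0.4467, -0.3128) [-0.7   0.55  1.78 -0.    0.81 -0.83]
97.4 (0.4532, -0.1149) [-0.35  0.44  1.98 -0.    0.72 -0.48]
97.4 (0.4204, 0.2699) [ 0.48  0.49  1.9  -0.    0.75  0.35]
97.4 (0.4591, 0.0712) [ 0.05  0.44  1.99 -0.    0.71 -0.08]
-82.6 (0.6626, -0.1514) [-0.29  0.75  1.39 -0.    1.    2.72]
-82.6 (0.6512, -0.0622) [-0.17  0.71  1.47 -0.    0.96  2.85]
-82.6 (0.6395, 0.0273) None
-82.6 (0.6278, 0.1165) None
-82.6 (0.4467, -0.3128) [-0.7   0.55  1.78 -0.    0.81  2.32]
-82.6 (0.4532, -0.1149) [-0.35  0.44  1.98 -0.    0.72  2.66]
-82.6 (0.4204, 0.2699) [ 0.48  0.49  1.9  -0.    0.75 -2.79]
-82.6 (0.4591, 0.0712) None
```

```bash
sed -i 's/lift=.03):/lift=.03,via=()):/; s/^    r.move_linear(\[\*b,up\],vel=.25)/    for w in via: r.move_linear([*w,up],vel=.25)\n&/; s/H+.05\],vel=.1/max(H+.05,.16)],vel=.15/' job.py
python3 - <<'E'
from job import *
from see import *
Q=quat(97.4)
pick_place(46,1,Q,via=[(.55,-.20)])
r.move_to([*JAR[60],.16],Q)
d=optics.get_image("top"); cv2.imwrite("pics/top1.png",d["pixels"][:,:,::-1]); np.savez("top1.npz",**d)
P=cloud(d); print(cap(d,(323,144),.05,P,25), r.current_t())
E
```

```text
t 2.4083 open 0.599281220963884 F 35.612690448760986
carry open 0.5975792640643321
touch dz 0.004 F 3.1259760056532375
end t 7.1833
(array([ 0.66143316, -0.1526979 ]), array([ 0.66173303, -0.15280765]), 0.0525798425078392, np.float64(0.04902145462754561)) 8.0917
```

View pics/top1.png

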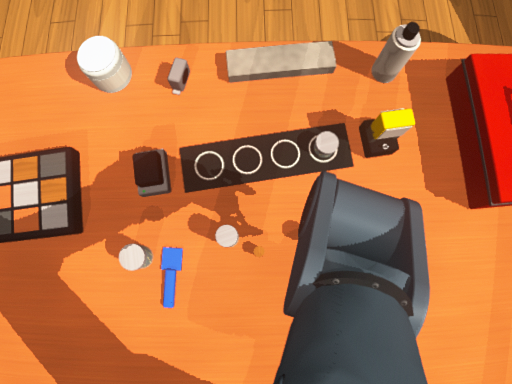

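jar_46 stands upright in mark_1, about 1.5 mm off the ring centre (pixel (325,146)). Next I'll place the other three with a small correction.

```bash
python3 - <<'E'
from job import *
from see import *
Q=quat(97.4); c=(.001,.001)
for h,mk in ((60,2),(75,3),(90,4)):
    r.move_to([*JAR[h],.17],Q); pick_place(h,mk,Q,corr=c)
r.move_linear([.45,.05,.25],vel=.2); r.set_joints([-1.214,.351,1.652,0,1.139,-.085])
d=optics.get_image("top"); cv2.imwrite("pics/top2.png",d["pixels"][:,:,::-1])
P=cloud(d)
for s,h,k in(((325,146),50,1),((287,149),64,2),((247,155),79,3),((205,159),94,4)):
    e,_,D,z=cap(d,s,h/1000,P,25); print(h,(e-MARK[k])*1000,D,z)
s=optics.get_image("side"); cv2.imwrite("pics/side2.png",s["pixels"][:,:,::-1]); print(r.current_t())
E
```

```text
t 9.8667 open 0.4517998955962714 F 34.447503089904785
carry open 0.45495741145924573
touch dz 0.004 F 4.101040994661895
end t 14.2083
t 17.0833 open 0.6388444067982735 F 35.68462908267975
carry open 0.6442432265564196
touch dz 0.004 F 6.615158497435624
end t 21.7
t 23.8583 open 0.5295609352253737 F 34.768415093421936
carry open 0.5256089137246599
touch dz 0.004 F 6.23387300835088
end t 27.8333
50 [-0.99795375 -1.28594886] 0.05253627896308899 0.04903530599807885
64 [0.95393316 1.11222421] 0.04115983098745346 0.06321307379629872
79 [0.08734168 2.92569019] 0.05700451508164406 0.07819961165940255
94 [0.47841793 1.12397537] 0.047017522156238556 0.09345006954315398
31.25
```

View pics/top2.png

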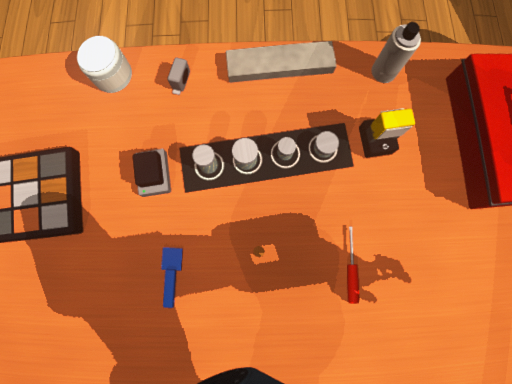

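View pics/side2.png

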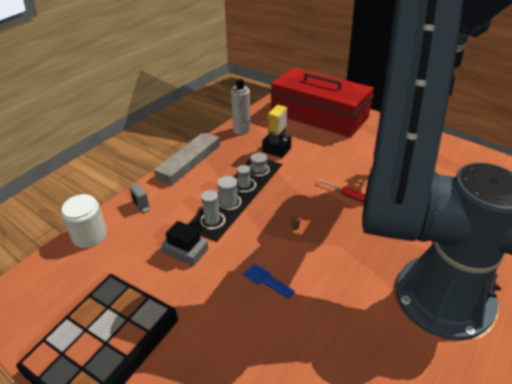

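All four jars stand upright in the right order: caps at pixels (325,146), (287,149), (245,154) and (204,158). jar_75 is 2.9 mm off centre along the row, and there's time to shift it.

```bash
python3 - <<'E'
from job import *
from see import *
Q=quat(97.4); p=np.array(MARK[3])+(.0005,.002); n=p+(0,-.0027); g=.079-.010
r.move_to([.45,.05,.25],Q); r.move_to([*p,.17],Q)
r.move_linear([*p,g],vel=.1); r.set_gripper(0.,30)
r.move_linear([*p,g+.004],vel=.05); r.move_linear([*n,g+.004],vel=.02)
r.move_linear([*n,g+.0003],vel=.01); r.sleep(.2); r.set_gripper(1.); r.move_linear([*n,.17],vel=.12)
r.move_linear([.45,.05,.25],vel=.2); r.set_joints([-1.214,.351,1.652,0,1.139,-.085])
d=optics.get_image("top"); cv2.imwrite("pics/top3.png",d["pixels"][:,:,::-1])
P=cloud(d)
for s,h,k in(((325,146),50,1),((287,149),64,2),((247,155),79,3),((205,159),94,4)):
    e,_,D,z=cap(d,s,h/1000,P,25); print(h,(e-MARK[k])*1000,D,z)
print(r.current_t())
E
```

```text
50 [-1.00496966 -1.23795187] 0.05210992321372032 0.048973929571193016
64 [0.95214298 1.19905361] 0.04115983098745346 0.0629596770926496
79 [0.06621483 0.33260741] 0.05691222473978996 0.07831216390295342
94 [0.31018946 0.9885573 ] 0.04747244715690613 0.0933108742240215
41.7417
```

```bash
python3 -c "
from cell import r
print(r.hand_in())"
```

```text
the job is handed in; nothing more can be done
None
```

The job is handed in: all four jars stand upright on their rings, shortest next to the lamp and tallest at the far end, each within about 1.6 mm of its ring's centre by the top camera, and the clock read about 42 s of the 102 s allowed.

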